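# Open the label printer's snap-fit cover and fit a fresh tape cassette

## Robot

A 7-joint arm with a two-finger parallel gripper is mounted at the origin on a cart in front of the work surface, level with it; the furniture and walls round the work are solid. World frame = base frame: x ahead of the robot, y to its left, z up, the work surface at z = 0. Lengths are in m, angles in degrees, forces in N, time in s.
With the tool pointing down it reaches from about 0.425 to 0.875 m from the base axis. Payload 4.7 kg.
Tool frame: the origin (TCP) lies between the finger pads; the fingertips stand 8 mm ahead of it and the grasp point (between the pads) lies 11 mm behind it (env.tip_extent is the distance from the TCP to the fingertips, in m); z points along the fingers, y is the line along which they close (so a half turn about z gives the same grasp; the last joint's range is limited). The gripper opens to 87 mm and grips with 3 to 60 N. Pads are 19 mm wide; open, the fingers measure 117 mm over their backs; the gripper's body (75 mm by 190 mm) begins 51 mm behind the grasp point.
Start: joints at [-67.374, 18.392, -4.016, 83.108, 1.295, 78.541, -3.26], TCP at [0.242, 0.603, 0.231] pointing down, gripper open.
Joint ranges: [-163.93, 163.93], [-17.29, 119.83], [-79.2, 71.16], [3.27, 140.29], [-89.18, 269.18], [5.43, 117.66], [-154.24, 154.24]. Speed limits (degrees/s): [147.25, 147.25, 180, 180, 180, 180, 180].

## Interface

Orientations are given as [roll, pitch, yaw] about the fixed x, y, z axes, in that order (R = Rz(yaw) Ry(pitch) Rx(roll)).
In Python, from cell import sensors, vision, workorder, env gives the robot as it stands.
- The arm moves only by the tool drive_tool, never from a script. Its argument "moves" is a list of rows, each an object of numbers: "x", "y", "z": the shift along the tool's x, y, z in mm; "rx", "ry", "rz": the turn, a rotation vector about the tool's x, y, z in rad; "fingers": the closure, from -1 (fully open) to 1 (shut). In form: [{"x": .., "y": .., "z": .., "rx": .., "ry": .., "rz": .., "fingers": ..}, ...]. A call has 1 to 20 rows; each row is the pose to reach, as a shift and turn from the pose commanded when the call began, along the tool's axes at that moment; what a row does not reach only later rows make up. A row lasts 1/8 s, in which the tool goes at most 62.5 mm and 10.7 degrees, less where a joint would pass 70% of its speed; a pose out of reach is approached as far as the arm can. A call with a gripper value outside its range is refused whole. The fingers move at their own pace and stop on an object; "force" is the grip in N (left out, the last holds). Time passes only in rows, so rows that repeat a pose let the fingers close. It gives the time, the measured TCP pose, the force, the opening and the grip force at its end, in the units of the state.
- sensors.get_obs(): the state, without advancing time (a new reading comes with each control period).
- vision.read_camera(name): name is "side" or "top"; returns a dict with "image" (384x512x3 uint8, red, green, blue), "fx", "fy", "cx", "cy" (pixels), "k1" (the pictures are not rectified: a ray, as slopes to the right and down, at radius r is drawn at 1 + k1 r^2 times it, then the intrinsics apply), "R" (3x3) and "t" (3): a world point X has camera coordinates R X + t. Camera axes: x right, y down, z forward; pixel columns grow to the right and rows downward; lengths in m; the calibration is good to about 2 mm. A picture is of the moment at which its call begins. There is no depth.
- workorder.sign_off(): hands the job in; it is judged then, once.
The state is a dict: "time_s": time; "qpos": joint angles; "joint_velocities": joint speeds; "effort": joint torques, N m; "tool_pos": TCP position; "tool_rot": TCP orientation; "force": force on the tool from outside, world axes, zero at the start; "wrist_torque": the same for the moment, N m; "grip_width": finger opening in m; "grasp_force": force on a finger pad.
Only numpy, scipy, OpenCV 4.12 (cv2) and the standard library are available. Lean on these libraries where they do the work, as an engineer would, in place of code of your own. Each camera call takes 0.05 s, during which the arm holds its last target. There are 200 camera calls.

## Task

Load the tape cassette into the label printer: squeeze the two green tabs on the sides of the printer's dark cover together, lift the cover off and set it down gently, right way up and flat on the free counter; it stays off so that I can thread the tape. Then put the cassette into the open bay, cut corner to cut corner, and press it down until it sits flush with the printer's top. Leave the bowl and the bell where they are.

Things in the scene. Friction and masses are not known exactly. Their poses are not given: they have to be found in the camera images.
- printer: White desktop label printer, fixed. Origin on the counter under the centre of its cassette bay, z up; the body spans x = -98 (front: a panel sloping down to 36 mm, with screen and keys) to +60 mm and y = -62 to +62 mm. Its flat top (deck) is 54 mm above the counter. The bay is the recess under the cover.
- bay_floor (a point): Centre of the bay's floor, 36 mm above the counter, where the cassette's underside centre belongs; axes as the printer's. The bay is 68 mm (x) by 44 mm (y) and 18 mm deep, empty, its (+x, +y) corner filled off at 45 degrees.
- bay_mouth (a point): Centre of the bay's mouth, level with the deck, 54 mm above the counter. A leaf spring on each end wall (x = +/-34 mm) leans up to 4 mm into the bay. They keep a cassette that is only laid in 2 to 14 mm proud of home; a downward push of about 4 to 15 N takes it past them to the floor, where they grip it.
- cover: Dark grey snap-fit cover, 92 (x) x 54 (y) x 22 mm high, about 85 g, on the deck over the bay. Origin at the centre of its rim's underside, z up, axes as the printer's while on. Tongues and hooked tab legs reach 10 mm below the rim: freed, it lifts straight up and is clear after 12 mm; on the counter it stands on them, origin 10 mm up.
- tab_left (a joint): Inward travel in m of the cover's +y tab: 0 (out, hooked under the deck) to 0.005 (at its stop). Spring force 2 N at 0, 7 N at the stop; its hook is free beyond about 0.003. Squeezed to the stops, the tabs also serve to carry the cover.
- tab_right (a joint): The same for the cover's -y tab.
- tab_left_face (a point): Centre of the outer face of the cover's +y tab (green, ribbed, upright), 10 mm above the rim. The face is 28 mm wide (x) and reaches from 1 to 18 mm above the rim; the two faces are 64 mm apart at rest. The deck beside each is free and flat for 28 mm.
- tab_right_face (a point): The same for the cover's -y tab.
- cassette: Dark tape cassette flat on the counter left or right of the printer, 64 (x) x 40 (y) x 18 mm, about 70 g, its (+x, +y) corner cut at 45 degrees by 10 mm. Origin: centre of its underside, z up; yaw within 50 degrees of the printer's. Home in the bay its axes match the printer's and its 18 mm top is flush with the deck.
- rib (a point): Middle of the cassette's green finger rib, 25 mm above its underside, made to be gripped: along the cassette's x, 40 mm long, 12 mm thick (y), from 18 to 32 mm above the underside.
- free_spot (a point): A point on the counter at the right front, round which a patch of 0.12 x 0.12 m is always free.
- cacao_bowl: Small glazed oval bowl of cacao, 63 x 85 x 43 mm, loose, on the other side of the printer from the cassette. Origin under its centre.
- bell: Chrome counter bell, 80 mm across, 60 mm high, loose, at the left front. Origin under its centre.

How it is judged (in metres and radians):
On the way, in this order (a step that is already met when the one before it is completed fails the run):
1. both tabs are pressed in while the cover is still on the printer (value of joint each of tab_left, tab_right above 0.003 m and z of cover in the frame of printer below 0.058 m), for 0.1 s.
2. the cover stands right way up on the counter, let go (height (world z) of cover below 0.013 m and angle between cover's own z axis and vertical below 0.1 rad and contact force between cover and the fingers below 0.1 N), for 0.2 s.
At the end, for the whole second after the job is handed in: The cover stands right way up on the counter (origin 6 to 13 mm above it, tilted less than 0.1 rad), and the cassette is home in the bay: at most 1.8 mm above the bay floor, within 5 mm of its centre, tilted less than 0.05 rad and within 0.1 rad of the printer's direction; both at rest (height (world z) of cover between 0.006 and 0.013 m and angle between cover's own z axis and vertical below 0.1 rad and z of cassette in the frame of bay_floor below 0.0018 m and horizontal distance between cassette and bay_floor below 0.005 m and angle between cassette's own z axis and vertical below 0.05 rad and angle between the x axis of cassette and the x axis of printer, either way round below 0.1 rad and linear speed of each of cover, cassette below 0.02 m/s); the robot touches nothing.
It fails at once if the cover is dropped on the counter (it is falling faster than 0.5 m/s, untouched, close above it) (height (world z) of cover below 0.03 m and linear speed of cover above 0.5 m/s and contact force between cover and the fingers below 0.1 N).
It fails at once if the bowl or the bell is pushed more than 30 mm away (distance of any of cacao_bowl, bell from where it was at the start of the episode above 0.03 m).
It also fails if it takes over 64 s, if anything falls off the work surface, if the arm or the gripper's body presses on something with over 40 N, if the wrist force passes 120 N, or if a joint passes its speed limit or range.

## Working session

There is one attempt and no reset: what is moved stays moved. The work goes in short steps, Python scripts to look and compute and a tool call to move; the robot and the scene stay as the last step left them, time stands still between calls to the robot, and variables do not carry over. Pictures are saved under pics/ and viewed, at most 10 in all, crops included, and the job is handed in when it is done.

Besides the shell and the picture viewer there is one more tool, called after "Request:" by a JSON object that holds its "fn" and its "kwargs". drive_tool: Moves the arm, as the interface text tells. Its arguments: {"type":"object","properties":{"moves":{"type":"array"},"force":{"type":"number"}},"required":["moves"]}

```bash
mkdir -p pics; ls; python3 - <<'E'
from cell import sensors, vision, workorder, env
import cv2,numpy as np
o=sensors.get_obs()
for k in('time_s','tool_pos','tool_rot','grip_width','force'):print(k,o[k])
print(env.tip_extent)
for n in('side','top'):
    c=vision.read_camera(n);cv2.imwrite(f'pics/{n}0.png',c['image'][:,:,::-1])
    print(n,{k:np.round(c[k],4).tolist() for k in c if k!='image'})
E
```

```text
pics
time_s 0.0
tool_pos [0.24140951 0.60291603 0.22943917]
tool_rot [-1.79889040e+02  4.24542786e-03  1.58182832e+02]
grip_width 0.08690204862138572
force [-0.38381342  0.25422222 -0.64756953]
0.008
side {'fx': 347.0276, 'fy': 347.0276, 'cx': 253.3851, 'cy': 192.5914, 'k1': -0.0063, 'R': [[-0.9986, 0.0504, -0.0132], [0.0343, 0.4439, -0.8954], [-0.0393, -0.8947, -0.445]], 't': [0.5034, 0.0439, 0.9916]}
top {'fx': 374.9235, 'fy': 374.9235, 'cx': 254.1151, 'cy': 189.6478, 'k1': -0.0469, 'R': [[0.0047, -0.9998, 0.0198], [-0.9911, -0.0073, -0.1328], [0.1329, -0.019, -0.9909]], 't': [-0.0058, 0.5283, 0.9535]}
```

View pics/side0.png

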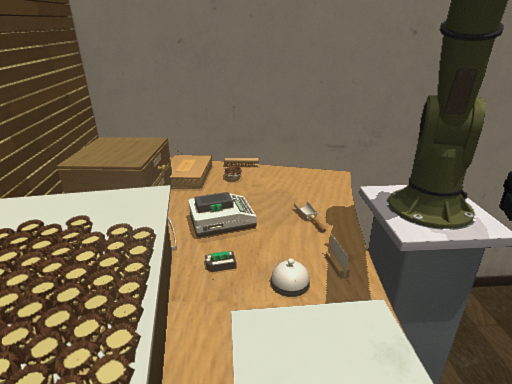

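View pics/top0.png

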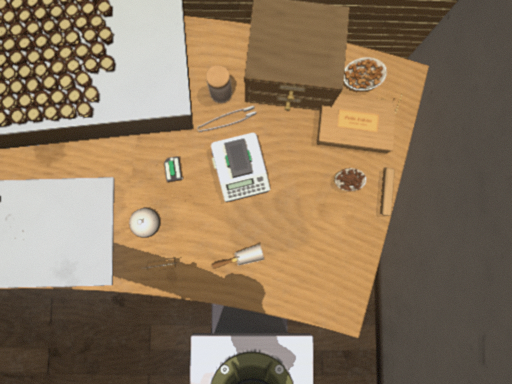

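The top view shows the printer at about (240,167), the cassette at (173,168), the bell at (144,222) and the bowl at (350,180). In the side view the printer is at about (222,213) and the cassette at (220,260). I'll zoom in on both.

```bash
python3 - <<'E'
import cv2
a=cv2.imread('pics/top0.png')[128:206,155:275]; cv2.imwrite('pics/tz.png',cv2.resize(a,None,fx=6,fy=6,interpolation=cv2.INTER_CUBIC))
a=cv2.imread('pics/side0.png')[185:275,180:265]; cv2.imwrite('pics/sz.png',cv2.resize(a,None,fx=6.6,fy=6.6,interpolation=cv2.INTER_CUBIC))
E
```

```text
(no output)
```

View pics/tz.png

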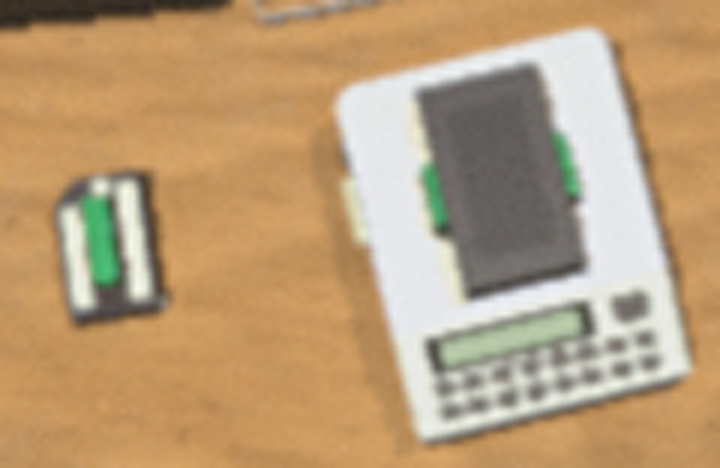

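View pics/sz.png

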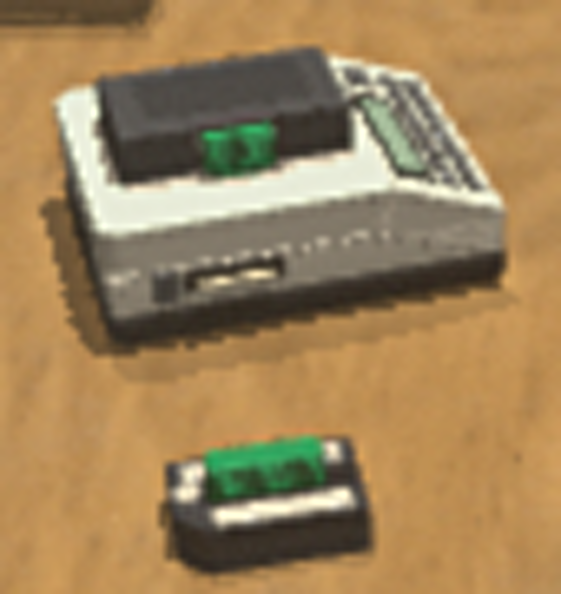

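The zoomed views show the cover, tabs, cassette and its cut corner clearly. I'll fit the known shapes to corner pixels from both views, leaving z free.

```bash
cat > h.py <<'E'
import numpy as np
from scipy.optimize import least_squares
from cell import sensors, vision, workorder, env
CAL={n:vision.read_camera(n) for n in('side','top')}
def proj(n,X):
    c=CAL[n];P=np.atleast_2d(X)@np.array(c['R']).T+c['t'];s=P[:,:2]/P[:,2:]
    s=s*(1+c['k1']*(s**2).sum(1,keepdims=True));return s*[c['fx'],c['fy']]+[c['cx'],c['cy']]
def T(p,M):
    c,s=np.cos(p[3]),np.sin(p[3]);return np.asarray(M)/1000@np.array([[c,s,0],[-s,c,0],[0,0,1]])+p[:3]
def fit(pts,p0,crop=None):
    """pts: (cam,(u,v) full px,(x,y,z) mm)"""
    M=np.array([q[2] for q in pts],float);uv=np.array([q[1] for q in pts],float)
    def res(p):
        W=T(p,M);return np.concatenate([proj(q[0],w)[0]-o for q,w,o in zip(pts,W,uv)])
    r=least_squares(res,p0,loss='soft_l1',f_scale=.4);return r.x,r.fun.reshape(-1,2),np.sqrt(np.diag(np.linalg.inv(r.jac.T@r.jac)))*.4
E
cat > m1.py <<'E'
from h import *
t=lambda x,y:(155+(x+.5)/6-.5,128+(y+.5)/6-.5)
s=lambda x,y:(180+(x+.5)/6.6-.5,185+(y+.5)/6.6-.5)
cover=[('top',t(417,92),(46,27,22)),('top',t(537,64),(46,-27,22)),('top',t(580,261),(-46,-27,22)),('top',t(463,290),(-46,27,22)),
('top',t(422,168),(14,32,18)),('top',t(440,232),(-14,32,18)),('top',t(562,133),(14,-32,18)),('top',t(579,198),(-14,-32,18)),
('side',s(100,80),(46,-27,22)),('side',s(318,47),(-46,-27,22)),('side',s(350,95),(-46,27,22)),('side',s(110,130),(46,27,22)),
('side',s(205,174),(14,32,1)),('side',s(275,166),(-14,32,1)),('side',s(203,130),(14,32,18)),('side',s(275,122),(-14,32,18))]
cas=[('top',t(72,322),(-32,20,18)),('top',t(165,303),(-32,-20,18)),('top',t(150,174),(32,-20,18)),('top',t(57,206),(22,20,18)),('top',t(84,180),(32,10,18)),
('top',t(82,196),(20,6,32)),('top',t(108,192),(20,-6,32)),('top',t(93,288),(-20,6,32)),('top',t(117,283),(-20,-6,32)),
('side',s(205,450),(20,-6,32)),('side',s(322,437),(-20,-6,32)),('side',s(352,437),(-32,-20,18)),('side',s(168,465),(32,-20,18)),
('side',s(213,497),(20,6,18)),('side',s(328,484),(-20,6,18)),('side',s(372,550),(-32,20,0)),('side',s(208,570),(22,20,0)),('side',s(370,502),(-32,20,18))]
prn=[('top',t(420,440),(-98,62,36)),('top',t(690,372),(-98,-62,36)),('side',s(505,208),(-98,62,36))]
for n,d,p0 in(('cover',cover,[.47,.03,.054,.2]),('cas',cas,[.45,.2,0,0])):
    x,r,sd=fit(d,p0);print(n,np.round(x[:3]*1000,1),'yaw',np.degrees(x[3]).round(1),'sd',(sd*1000).round(1));print(r.round(1).tolist())
    if n=='cover':print('printer from cover resid',[(proj(q[0],T(x-[0,0,.054,0],[q[2]]))[0]-q[1]).round(1).tolist() for q in prn])
E
python3 m1.py
```

```text
cover [607.8  39.8  56.1] yaw 13.0 sd [ 0.5  0.6  0.8 12.5]
[[-0.2, -1.4], [0.3, -1.2], [1.0, 0.4], [-0.3, 0.1], [-0.3, -1.4], [-1.0, -1.6], [0.8, -0.8], [0.3, -1.3], [-0.2, -1.4], [1.1, -1.0], [0.8, 0.6], [1.0, 0.4], [0.3, 0.1], [0.6, -0.3], [0.1, 0.9], [0.2, 0.5]]
printer from cover resid [[-1.4, -0.3], [-0.2, 0.8], [0.8, 0.6]]
cas [5.877e+02 2.173e+02 2.000e-01] yaw 9.2 sd [ 0.4  0.5  0.6 15.4]
[[0.2, -0.5], [-0.6, 0.4], [-1.1, -1.1], [0.2, -0.6], [-1.1, -0.4], [0.2, -0.1], [0.3, -0.1], [0.2, -0.9], [0.7, -0.7], [-0.0, -0.4], [0.3, -0.9], [0.4, -0.1], [0.0, -0.5], [-0.2, 0.9], [0.5, 0.3], [0.5, 0.0], [0.8, 0.6], [0.5, 0.7]]
```

Request:
{"fn": "drive_tool", "kwargs": {"moves": [{"x": -550, "y": -386, "z": 70, "rz": 2.534, "fingers": -1}, {"x": -550, "y": -386, "z": 70, "rz": 2.534, "fingers": -1}, {"x": -550, "y": -386, "z": 70, "rz": 2.534, "fingers": -1}, {"x": -550, "y": -386, "z": 70, "rz": 2.534, "fingers": -1}, {"x": -550, "y": -386, "z": 70, "rz": 2.534, "fingers": -1}, {"x": -550, "y": -386, "z": 70, "rz": 2.534, "fingers": -1}, {"x": -550, "y": -386, "z": 70, "rz": 2.534, "fingers": -1}, {"x": -550, "y": -386, "z": 70, "rz": 2.534, "fingers": -1}, {"x": -550, "y": -386, "z": 70, "rz": 2.534, "fingers": -1}, {"x": -550, "y": -386, "z": 70, "rz": 2.534, "fingers": -1}, {"x": -550, "y": -386, "z": 70, "rz": 2.534, "fingers": -1}, {"x": -550, "y": -386, "z": 70, "rz": 2.534, "fingers": -1}, {"x": -550, "y": -386, "z": 70, "rz": 2.534, "fingers": -1}, {"x": -550, "y": -386, "z": 70, "rz": 2.534, "fingers": -1}, {"x": -550, "y": -386, "z": 70, "rz": 2.534, "fingers": -1}, {"x": -550, "y": -386, "z": 70, "rz": 2.534, "fingers": -1}, {"x": -550, "y": -386, "z": 70, "rz": 2.534, "fingers": -1}, {"x": -550, "y": -386, "z": 70, "rz": 2.534, "fingers": -1}]}}

```text
invalid input at $.moves[0]: expected keys x, y, z, rx, ry, rz, fingers
```

Request:
{"fn": "drive_tool", "kwargs": {"moves": [{"x": -550, "y": -386, "z": 70, "rx": 0, "ry": 0, "rz": 2.534, "fingers": -1}, {"x": -550, "y": -386, "z": 70, "rx": 0, "ry": 0, "rz": 2.534, "fingers": -1}, {"x": -550, "y": -386, "z": 70, "rx": 0, "ry": 0, "rz": 2.534, "fingers": -1}, {"x": -550, "y": -386, "z": 70, "rx": 0, "ry": 0, "rz": 2.534, "fingers": -1}, {"x": -550, "y": -386, "z": 70, "rx": 0, "ry": 0, "rz": 2.534, "fingers": -1}, {"x": -550, "y": -386, "z": 70, "rx": 0, "ry": 0, "rz": 2.534, "fingers": -1}, {"x": -550, "y": -386, "z": 70, "rx": 0, "ry": 0, "rz": 2.534, "fingers": -1}, {"x": -550, "y": -386, "z": 70, "rx": 0, "ry": 0, "rz": 2.534, "fingers": -1}, {"x": -550, "y": -386, "z": 70, "rx": 0, "ry": 0, "rz": 2.534, "fingers": -1}, {"x": -550, "y": -386, "z": 70, "rx": 0, "ry": 0, "rz": 2.534, "fingers": -1}, {"x": -550, "y": -386, "z": 70, "rx": 0, "ry": 0, "rz": 2.534, "fingers": -1}, {"x": -550, "y": -386, "z": 70, "rx": 0, "ry": 0, "rz": 2.534, "fingers": -1}, {"x": -550, "y": -386, "z": 70, "rx": 0, "ry": 0, "rz": 2.534, "fingers": -1}, {"x": -550, "y": -386, "z": 70, "rx": 0, "ry": 0, "rz": 2.534, "fingers": -1}, {"x": -550, "y": -386, "z": 70, "rx": 0, "ry": 0, "rz": 2.534, "fingers": -1}, {"x": -550, "y": -386, "z": 70, "rx": 0, "ry": 0, "rz": 2.534, "fingers": -1}, {"x": -550, "y": -386, "z": 70, "rx": 0, "ry": 0, "rz": 2.534, "fingers": -1}, {"x": -550, "y": -386, "z": 70, "rx": 0, "ry": 0, "rz": 2.534, "fingers": -1}]}}

```text
time_s: 2.45
tool_pos: [0.6088, 0.0407, 0.1606]
tool_rot: [-180.0, -0.0, 13.0]
force: [0.0, -0.3, -0.5]
grip_width: 0.087
grasp_force: 0.0
```

Request:
{"fn": "drive_tool", "kwargs": {"moves": [{"x": -2, "y": 0, "z": 40, "rx": 0, "ry": 0, "rz": 0, "fingers": -1}, {"x": -2, "y": 0, "z": 70, "rx": 0, "ry": 0, "rz": 0, "fingers": -1}, {"x": -2, "y": 0, "z": 85, "rx": 0, "ry": 0, "rz": 0, "fingers": -1}, {"x": -2, "y": 0, "z": 90, "rx": 0, "ry": 0, "rz": 0, "fingers": -1}, {"x": -2, "y": 0, "z": 94, "rx": 0, "ry": 0, "rz": 0, "fingers": -1}, {"x": -2, "y": 0, "z": 94, "rx": 0, "ry": 0, "rz": 0, "fingers": -1}]}}

```text
time_s: 3.2
tool_pos: [0.6074, 0.0403, 0.0673]
tool_rot: [-180.0, -0.1, 13.0]
force: [0.1, -0.3, 0.2]
grip_width: 0.0871
grasp_force: 0.0
```

```bash
cat > snap.py <<'E'
import sys,cv2,numpy as np
from cell import vision
# snap.py out tx0 ty0 tx1 ty1 sx0 sy0 sx1 sy1 : side by side crops, 400 wide each
a=list(map(int,sys.argv[2:]));o=[]
for n,(x0,y0,x1,y1) in(('top',a[:4]),('side',a[4:])):
    im=vision.read_camera(n)['image'][:,:,::-1];cv2.imwrite(f'pics/raw_{sys.argv[1]}_{n}.png',im)
    f=400/(x1-x0);o.append(cv2.resize(im[y0:y1,x0:x1],(400,int((y1-y0)*f)),interpolation=cv2.INTER_CUBIC))
h=max(i.shape[0] for i in o);o=[cv2.copyMakeBorder(i,0,h-i.shape[0],0,0,0) for i in o]
cv2.imwrite(f'pics/{sys.argv[1]}.png',np.hstack(o))
E
python3 snap.py p1 200 120 280 210 180 170 260 260
```

```text
(no output)
```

View pics/p1.png

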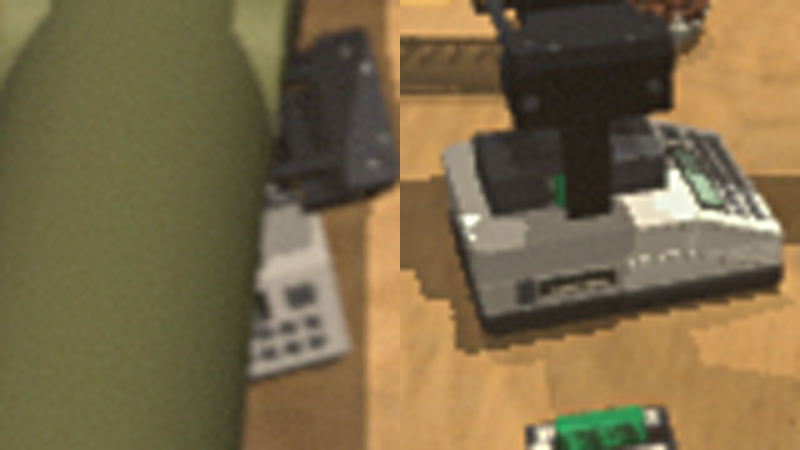

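The side view shows the left finger (columns 563–613) over the green tab, about 3 mm too far toward the front. I'll shift forward and squeeze.

Request:
{"fn": "drive_tool", "kwargs": {"force": 20, "moves": [{"x": 3, "y": 0, "z": 1.5, "rx": 0, "ry": 0, "rz": 0, "fingers": -1}, {"x": 3, "y": 0, "z": 1.5, "rx": 0, "ry": 0, "rz": 0, "fingers": 1}, {"x": 3, "y": 0, "z": 1.5, "rx": 0, "ry": 0, "rz": 0, "fingers": 1}, {"x": 3, "y": 0, "z": 1.5, "rx": 0, "ry": 0, "rz": 0, "fingers": 1}, {"x": 3, "y": 0, "z": 1.5, "rx": 0, "ry": 0, "rz": 0, "fingers": 1}, {"x": 3, "y": 0, "z": 1.5, "rx": 0, "ry": 0, "rz": 0, "fingers": 1}, {"x": 3, "y": 0, "z": 1.5, "rx": 0, "ry": 0, "rz": 0, "fingers": 1}, {"x": 3, "y": 0, "z": 1.5, "rx": 0, "ry": 0, "rz": 0, "fingers": 1}, {"x": 3, "y": 0, "z": 1.5, "rx": 0, "ry": 0, "rz": 0, "fingers": 1}, {"x": 3, "y": 0, "z": 1.5, "rx": 0, "ry": 0, "rz": 0, "fingers": 1}]}}

```text
time_s: 4.55
tool_pos: [0.6099, 0.0403, 0.0651]
tool_rot: [180.0, -0.0, 13.0]
force: [0.6, -3.5, -1.0]
grip_width: 0.0536
grasp_force: 19.9
```

Opening is 53.6 mm, so both tabs are at their stops. Lifting.

Request:
{"fn": "drive_tool", "kwargs": {"moves": [{"x": 0, "y": 0, "z": -5, "rx": 0, "ry": 0, "rz": 0, "fingers": 1}, {"x": 0, "y": 0, "z": -12, "rx": 0, "ry": 0, "rz": 0, "fingers": 1}, {"x": 0, "y": 0, "z": -20, "rx": 0, "ry": 0, "rz": 0, "fingers": 1}, {"x": 0, "y": 0, "z": -45, "rx": 0, "ry": 0, "rz": 0, "fingers": 1}, {"x": 0, "y": 0, "z": -65, "rx": 0, "ry": 0, "rz": 0, "fingers": 1}, {"x": 0, "y": 0, "z": -65, "rx": 0, "ry": 0, "rz": 0, "fingers": 1}]}}

```text
time_s: 5.3
tool_pos: [0.6111, 0.0418, 0.1324]
tool_rot: [-179.9, -0.2, 13.0]
force: [0.8, -0.0, -0.7]
grip_width: 0.0539
grasp_force: 19.9
```

```bash
python3 - <<'E'
from h import *
# world xy at z=0 for top pixels of interest
for uv in((308,222),(350,180),(240,257),(270,195),(262,250)):
    r=least_squares(lambda p:proj('top',[p[0],p[1],0])[0]-uv,[.5,0]).x;print(uv,r.round(3))
E
python3 snap.py p2 150 120 390 290 150 120 360 300
```

```text
(308, 222) [ 0.446 -0.15 ]
(350, 180) [ 0.562 -0.268]
(240, 257) [0.351 0.034]
(270, 195) [ 0.519 -0.047]
(262, 250) [ 0.37  -0.025]
```

View pics/p2.png

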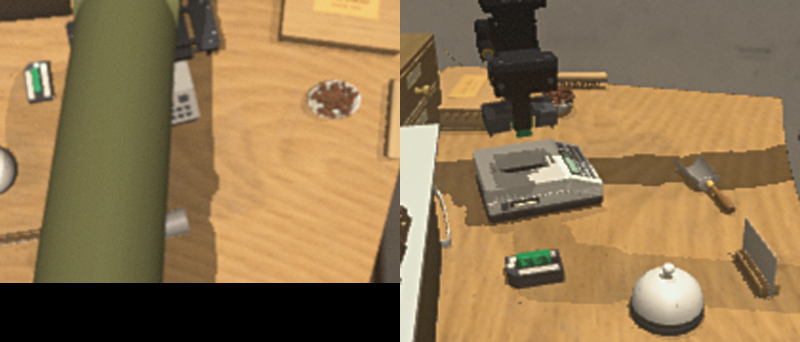

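The cover hangs in the gripper and the open bay is visible at about (525,165) in the side half. The counter around world (0.47,−0.15) is free, so I'll carry the cover there.

Request:
{"fn": "drive_tool", "kwargs": {"moves": [{"x": -40, "y": 35, "z": 0, "rx": 0, "ry": 0, "rz": 0, "fingers": 1}, {"x": -85, "y": 73, "z": 0, "rx": 0, "ry": 0, "rz": 0, "fingers": 1}, {"x": -130, "y": 112, "z": 0, "rx": 0, "ry": 0, "rz": 0, "fingers": 1}, {"x": -165, "y": 142, "z": 10, "rx": 0, "ry": 0, "rz": 0, "fingers": 1}, {"x": -181, "y": 155, "z": 40, "rx": 0, "ry": 0, "rz": 0, "fingers": 1}, {"x": -181, "y": 155, "z": 70, "rx": 0, "ry": 0, "rz": 0, "fingers": 1}, {"x": -181, "y": 155, "z": 90, "rx": 0, "ry": 0, "rz": 0, "fingers": 1}, {"x": -181, "y": 155, "z": 100, "rx": 0, "ry": 0, "rz": 0, "fingers": 1}, {"x": -181, "y": 155, "z": 105, "rx": 0, "ry": 0, "rz": 0, "fingers": 1}, {"x": -181, "y": 155, "z": 105, "rx": 0, "ry": 0, "rz": 0, "fingers": 1}]}}

```text
time_s: 6.75
tool_pos: [0.4684, -0.1508, 0.0252]
tool_rot: [180.0, -0.0, 13.0]
force: [0.5, 0.9, -0.2]
grip_width: 0.0539
grasp_force: 19.9
```

Request:
{"fn": "drive_tool", "kwargs": {"moves": [{"x": 0, "y": 0, "z": 1.5, "rx": 0, "ry": 0, "rz": 0, "fingers": 1}, {"x": 0, "y": 0, "z": 3, "rx": 0, "ry": 0, "rz": 0, "fingers": 1}, {"x": 0, "y": 0, "z": 4, "rx": 0, "ry": 0, "rz": 0, "fingers": 1}, {"x": 0, "y": 0, "z": 4, "rx": 0, "ry": 0, "rz": 0, "fingers": 1}]}}

```text
time_s: 7.25
tool_pos: [0.4683, -0.1508, 0.0211]
tool_rot: [-180.0, -0.0, 13.0]
force: [0.7, -0.1, -1.5]
grip_width: 0.0539
grasp_force: 19.9
```

Request:
{"fn": "drive_tool", "kwargs": {"moves": [{"x": 0, "y": 0, "z": 1, "rx": 0, "ry": 0, "rz": 0, "fingers": 1}, {"x": 0, "y": 0, "z": 1.5, "rx": 0, "ry": 0, "rz": 0, "fingers": 1}, {"x": 0, "y": 0, "z": 1.5, "rx": 0, "ry": 0, "rz": 0, "fingers": 1}]}}

```text
time_s: 7.62
tool_pos: [0.4683, -0.1508, 0.0209]
tool_rot: [-179.9, 0.0, 13.0]
force: [-5.1, 1.7, 12.4]
grip_width: 0.054
grasp_force: 19.9
```

Request:
{"fn": "drive_tool", "kwargs": {"moves": [{"x": 0, "y": 0, "z": -1.2, "rx": 0, "ry": 0, "rz": 0, "fingers": 1}, {"x": 0, "y": 0, "z": -1.2, "rx": 0, "ry": 0, "rz": 0, "fingers": -1}, {"x": 0, "y": 0, "z": -1.2, "rx": 0, "ry": 0, "rz": 0, "fingers": -1}, {"x": 0, "y": 0, "z": -1.2, "rx": 0, "ry": 0, "rz": 0, "fingers": -1}, {"x": 0, "y": 0, "z": -1.2, "rx": 0, "ry": 0, "rz": 0, "fingers": -1}, {"x": 0, "y": 0, "z": -1.2, "rx": 0, "ry": 0, "rz": 0, "fingers": -1}, {"x": 0, "y": 0, "z": -1.2, "rx": 0, "ry": 0, "rz": 0, "fingers": -1}, {"x": 0, "y": 0, "z": -30, "rx": 0, "ry": 0, "rz": 0, "fingers": -1}, {"x": 0, "y": 0, "z": -80, "rx": 0, "ry": 0, "rz": 0, "fingers": -1}, {"x": 0, "y": 0, "z": -130, "rx": 0, "ry": 0, "rz": 0, "fingers": -1}, {"x": 0, "y": 0, "z": -130, "rx": 0, "ry": 0, "rz": 0, "fingers": -1}]}}

```text
time_s: 9.0
tool_pos: [0.4711, -0.1515, 0.1534]
tool_rot: [179.9, -0.5, 13.0]
force: [-0.9, 1.1, -0.6]
grip_width: 0.0874
grasp_force: 0.0
```

```bash
python3 snap.py p3 205 130 345 240 180 175 250 245
```

```text
(no output)
```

View pics/p3.png

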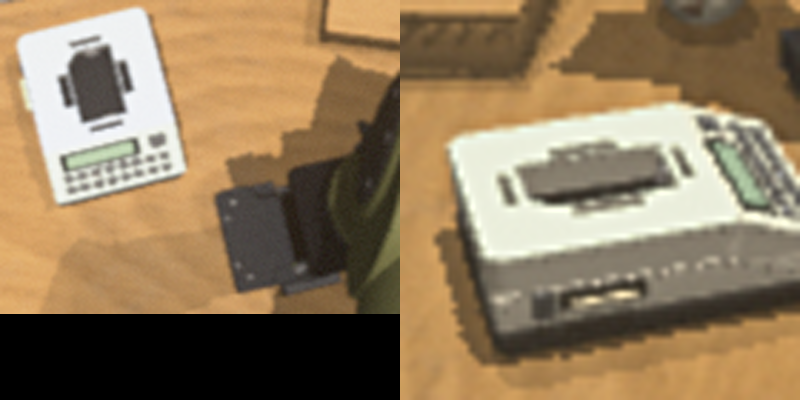

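The deck is clear. The bay mouth sits around (95,80) in the top half, with its cut corner upper-left (+x,+y). I'll refine the bay and rib poses with an edge-contrast fit in each camera.

```bash
cat > m2.py <<'E'
from h import *
import cv2
from scipy.optimize import minimize
def load(f): return cv2.imread(f).astype(np.float32)
def score(img,poly,d=.8):
    P=poly;Q=np.roll(P,-1,0);c=P.mean(0);ins=[];out=[]
    t=np.linspace(.08,.92,25)[:,None]
    for a,b in zip(P,Q):
        n=np.array([b[1]-a[1],a[0]-b[0]]);n/=np.linalg.norm(n)+1e-9
        if n@((a+b)/2-c)<0:n=-n
        s=a+(b-a)*t;ins.append(s-n*d);out.append(s+n*d)
        w=np.linalg.norm(b-a)
    f=lambda X:cv2.remap(img,np.vstack(X)[:,0].astype(np.float32)[None],np.vstack(X)[:,1].astype(np.float32)[None],cv2.INTER_CUBIC)[0]
    W=np.repeat(np.linalg.norm(Q-P,axis=1),25)
    return ((f(out)-f(ins))*W).sum()/W.sum()
def run(views,M,p0,free,hull=False):
    p0=np.array(p0,float);S=np.array([.003,.003,.003,.05])
    def cost(q):
        p=p0.copy();p[free]+=q*S[free];r=0
        for n,img in views:
            u=proj(n,T(p,M))
            if hull:u=cv2.convexHull(u.astype(np.float32))[:,0].astype(float)
            r-=score(img,u)
        return r
    best=min((minimize(cost,s,method='Nelder-Mead',options=dict(xatol=.005,fatol=.01)) for s in np.random.default_rng(0).normal(0,.7,(12,len(free)))),key=lambda r:r.fun)
    p=p0.copy();p[free]+=best.x*S[free];return p,best.fun
g=lambda f:load(f).mean(2)
green=lambda f:-(lambda a:a[:,:,1]-np.maximum(a[:,:,2],a[:,:,0]))(load(f))
bay=[(34,-22,0),(34,12,0),(24,22,0),(-34,22,0),(-34,-22,0)]
rib=[(x,y,z) for x in(20,-20) for y in(6,-6) for z in(18,32)]
def show(k,p,s): print(k,(p[:3]*1000).round(1),np.degrees(p[3]).round(2),round(s,1))
if __name__=='__main__':
    V={n:(n,g(f'pics/raw_p3_{n}.png')) for n in('top','side')}
    G={n:(n,green(f'pics/{n}0.png')) for n in('top','side')}
    b0=[.608,.040,.054,.227];c0=[.5877,.2173,0,.16]
    for n in V:show('bay '+n,*run([V[n]],bay,b0,[0,1,3])),show('rib '+n,*run([G[n]],rib,c0,[0,1,3],True))
    show('bay both',*run(V.values(),bay,b0,[0,1,2,3]));show('rib both',*run(G.values(),rib,c0,[0,1,2,3],True))
E
python3 m2.py
```

```text
bay top [607.5  40.3  54. ] 14.47 -76.9
rib top [587.5 219.4   0. ] 10.62 -51.3
bay side [609.2  37.8  54. ] 14.66 -92.7
rib side [588.7 217.9   0. ] 9.42 -72.6
bay both [608.   40.1  55.1] 14.11 -160.2
rib both [588.3 219.3   1. ] 9.85 -121.9
```

Request:
{"fn": "drive_tool", "kwargs": {"moves": [{"x": 30, "y": -50, "z": 0, "rx": 0, "ry": 0, "rz": 0, "fingers": -1}, {"x": 60, "y": -105, "z": 0, "rx": 0, "ry": 0, "rz": 0, "fingers": -1}, {"x": 90, "y": -155, "z": 0, "rx": 0, "ry": 0, "rz": 0, "fingers": -1}, {"x": 120, "y": -205, "z": 0, "rx": 0, "ry": 0, "rz": 0, "fingers": -1}, {"x": 150, "y": -255, "z": 0, "rx": 0, "ry": 0, "rz": 0.05, "fingers": -1}, {"x": 180, "y": -305, "z": 0, "rx": 0, "ry": 0, "rz": 0.05, "fingers": -1}, {"x": 197.4, "y": -334.7, "z": 20, "rx": 0, "ry": 0, "rz": 0.05, "fingers": -1}, {"x": 197.4, "y": -334.7, "z": 60, "rx": 0, "ry": 0, "rz": 0.05, "fingers": -1}, {"x": 197.4, "y": -334.7, "z": 85, "rx": 0, "ry": 0, "rz": 0.05, "fingers": -1}, {"x": 197.4, "y": -334.7, "z": 85, "rx": 0, "ry": 0, "rz": 0.05, "fingers": -1}, {"x": 197.4, "y": -334.7, "z": 85, "rx": 0, "ry": 0, "rz": 0.05, "fingers": -1}]}}

```text
time_s: 10.58
tool_pos: [0.5856, 0.2194, 0.0647]
tool_rot: [180.0, -0.0, 10.1]
force: [-0.4, 0.4, 0.5]
grip_width: 0.0868
grasp_force: 0.0
```

Request:
{"fn": "drive_tool", "kwargs": {"force": 20, "moves": [{"x": 2.5, "y": 0.5, "z": 20, "rx": 0, "ry": 0, "rz": 0, "fingers": -1}, {"x": 2.5, "y": 0.5, "z": 32, "rx": 0, "ry": 0, "rz": 0, "fingers": -1}, {"x": 2.5, "y": 0.5, "z": 36.5, "rx": 0, "ry": 0, "rz": 0, "fingers": -1}, {"x": 2.5, "y": 0.5, "z": 36.5, "rx": 0, "ry": 0, "rz": 0, "fingers": -1}, {"x": 2.5, "y": 0.5, "z": 36.5, "rx": 0, "ry": 0, "rz": 0, "fingers": 1}, {"x": 2.5, "y": 0.5, "z": 36.5, "rx": 0, "ry": 0, "rz": 0, "fingers": 1}, {"x": 2.5, "y": 0.5, "z": 36.5, "rx": 0, "ry": 0, "rz": 0, "fingers": 1}, {"x": 2.5, "y": 0.5, "z": 36.5, "rx": 0, "ry": 0, "rz": 0, "fingers": 1}, {"x": 2.5, "y": 0.5, "z": 36.5, "rx": 0, "ry": 0, "rz": 0, "fingers": 1}, {"x": 2.5, "y": 0.5, "z": 36.5, "rx": 0, "ry": 0, "rz": 0, "fingers": 1}, {"x": 2.5, "y": 0.5, "z": 36.5, "rx": 0, "ry": 0, "rz": 0, "fingers": 1}]}}

```text
time_s: 11.95
tool_pos: [0.5879, 0.2197, 0.0281]
tool_rot: [-180.0, -0.0, 10.1]
force: [0.2, 0.5, -0.3]
grip_width: 0.0249
grasp_force: 0.0
```

Request:
{"fn": "drive_tool", "kwargs": {"moves": [{"x": 2.5, "y": 0, "z": 0, "rx": 0, "ry": 0, "rz": 0, "fingers": 1}, {"x": 0, "y": 0, "z": 0, "rx": 0, "ry": 0, "rz": 0, "fingers": 1}, {"x": 0, "y": 0, "z": 0, "rx": 0, "ry": 0, "rz": 0, "fingers": 1}, {"x": 0, "y": 0, "z": 0, "rx": 0, "ry": 0, "rz": 0, "fingers": 1}, {"x": 0, "y": 0, "z": 0, "rx": 0, "ry": 0, "rz": 0, "fingers": 1}]}}

```text
time_s: 12.58
tool_pos: [0.5879, 0.2196, 0.0282]
tool_rot: [-180.0, -0.0, 10.1]
force: [-0.7, -0.2, 0.4]
grip_width: 0.0119
grasp_force: 20.0
```

Request:
{"fn": "drive_tool", "kwargs": {"moves": [{"x": 0, "y": 0, "z": -20, "rx": 0, "ry": 0, "rz": 0, "fingers": 1}, {"x": 0, "y": 0, "z": -60, "rx": 0, "ry": 0, "rz": 0, "fingers": 1}, {"x": 0, "y": 10, "z": -80, "rx": 0, "ry": 0, "rz": -0.03, "fingers": 1}, {"x": -3, "y": 50, "z": -80, "rx": 0, "ry": 0, "rz": -0.072, "fingers": 1}, {"x": -6, "y": 95, "z": -80, "rx": 0, "ry": 0, "rz": -0.072, "fingers": 1}, {"x": -9, "y": 140, "z": -80, "rx": 0, "ry": 0, "rz": -0.072, "fingers": 1}, {"x": -11.6, "y": 170, "z": -80, "rx": 0, "ry": 0, "rz": -0.072, "fingers": 1}, {"x": -11.6, "y": 180.3, "z": -75, "rx": 0, "ry": 0, "rz": -0.072, "fingers": 1}, {"x": -11.6, "y": 180.3, "z": -65, "rx": 0, "ry": 0, "rz": -0.072, "fingers": 1}, {"x": -11.6, "y": 180.3, "z": -65, "rx": 0, "ry": 0, "rz": -0.072, "fingers": 1}]}}

```text
time_s: 13.82
tool_pos: [0.607, 0.0423, 0.0915]
tool_rot: [-179.9, 0.1, 14.4]
force: [-0.4, -0.2, -0.3]
grip_width: 0.0116
grasp_force: 20.0
```

```bash
python3 snap.py p4 205 130 345 230 185 165 245 225
```

```text
(no output)
```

View pics/p4.png

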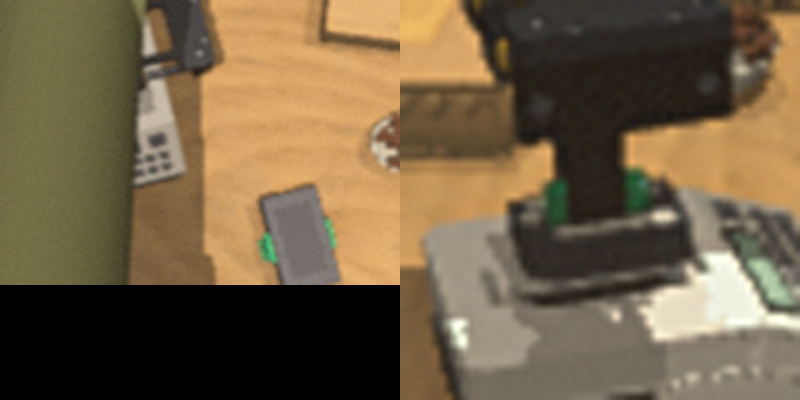

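The top half shows the cover standing upright at about (300,235). The side half shows the cassette centred over the bay, with the rib's ends at columns 547 and 648. I'll use those ends to check its x in the same camera that measured the bay.

```bash
python3 - <<'E'
from h import *
import cv2
o=sensors.get_obs();print(o['tool_pos'],o['tool_rot'],o['time_s'])
a=cv2.imread('pics/raw_p4_side.png').astype(float);g=a[:,:,1]-np.maximum(a[:,:,0],a[:,:,2])
print(g[192:198,203:227].round().astype(int))
yaw=np.radians(14.4)
for x in(.604,.607,.610,.613):
    print(x,[proj('side',T([x,.0420,.0635,yaw],[m]))[0].round(2).tolist() for m in((20,6,25),(20,-6,25),(-20,6,25),(-20,-6,25))])
E
```

```text
[0.6082179  0.04150982 0.09308003] [-1.79982534e+02 -1.04770540e-02  1.43736453e+01] 14.025
[[-51 -51 -48 -30   0  30  26  -3  -7  -7  -8  -6  -6  -6  -8   7  34  31
   22   5 -14 -15 -33 -50]
 [-52 -51 -51 -15  31  31  33  -4  -7  -9  -6  -5  -5  -9  -8   1  29  34
   30   9  -6  -6 -12 -19]
 [-42 -32 -28   0  28  29  29  -5  -9  -7  -6  -8  -7  -8  -8  -1  28  35
   31  15  -5  -6  -6  -8]
 [-11  -9  -7   2  25  31  28  -3 -11  -5  -8  -8  -9  -6  -9   0  29  33
   29  16  -4  -7  -5  -3]
 [ -4  -6  -7   3  28  31  27   0  -7 -10  -8  -6  -6  -7  -9  -1  20  21
   11   2  -7  -9  -9  -3]
 [ -8  -6  -9  -3  25  32  29  -1  -9  -6  -6  -8  -4  -7  -6  -6  -5  -7
   -7 -12 -15 -14 -13  -9]]
0.604 [[207.6, 196.28], [206.74, 194.27], [223.01, 194.0], [221.98, 192.04]]
0.607 [[206.41, 196.32], [205.57, 194.31], [221.84, 194.04], [220.82, 192.08]]
0.61 [[205.23, 196.37], [204.39, 194.35], [220.67, 194.08], [219.67, 192.12]]
0.613 [[204.04, 196.41], [203.22, 194.39], [219.49, 194.12], [218.51, 192.16]]
```

Request:
{"fn": "drive_tool", "kwargs": {"moves": [{"x": 0, "y": 0, "z": 0, "rx": 0, "ry": 0, "rz": 0, "fingers": 1}, {"x": 0, "y": 0, "z": 0, "rx": 0, "ry": 0, "rz": 0, "fingers": 1}]}}

```text
time_s: 14.28
tool_pos: [0.6083, 0.0403, 0.0933]
tool_rot: [-180.0, -0.0, 14.3]
force: [-0.3, -0.3, -0.9]
grip_width: 0.0118
grasp_force: 20.0
```

Request:
{"fn": "drive_tool", "kwargs": {"moves": [{"x": 1, "y": 0.5, "z": 4, "rx": 0, "ry": 0, "rz": 0, "fingers": 1}, {"x": 1, "y": 0.5, "z": 8, "rx": 0, "ry": 0, "rz": 0, "fingers": 1}, {"x": 1, "y": 0.5, "z": 10, "rx": 0, "ry": 0, "rz": 0, "fingers": 1}, {"x": 1, "y": 0.5, "z": 12, "rx": 0, "ry": 0, "rz": 0, "fingers": 1}, {"x": 1, "y": 0.5, "z": 13, "rx": 0, "ry": 0, "rz": 0, "fingers": 1}, {"x": 1, "y": 0.5, "z": 13, "rx": 0, "ry": 0, "rz": 0, "fingers": 1}]}}

```text
time_s: 15.02
tool_pos: [0.6093, 0.0399, 0.0801]
tool_rot: [-180.0, -0.0, 14.3]
force: [0.5, 0.2, -0.7]
grip_width: 0.0123
grasp_force: 20.0
```

It's 2 mm inside the mouth with no contact force, so the x/y fit is right. I'll continue gently.

Request:
{"fn": "drive_tool", "kwargs": {"moves": [{"x": 0, "y": 0, "z": 1.5, "rx": 0, "ry": 0, "rz": 0, "fingers": 1}, {"x": 0, "y": 0, "z": 3, "rx": 0, "ry": 0, "rz": 0, "fingers": 1}, {"x": 0, "y": 0, "z": 4.5, "rx": 0, "ry": 0, "rz": 0, "fingers": 1}, {"x": 0, "y": 0, "z": 6, "rx": 0, "ry": 0, "rz": 0, "fingers": 1}, {"x": 0, "y": 0, "z": 6, "rx": 0, "ry": 0, "rz": 0, "fingers": 1}]}}

```text
time_s: 15.65
tool_pos: [0.6114, 0.0405, 0.0756]
tool_rot: [180.0, -0.3, 14.3]
force: [2.3, 2.0, 5.4]
grip_width: 0.012
grasp_force: 20.0
```

Request:
{"fn": "drive_tool", "kwargs": {"moves": [{"x": 1.6, "y": 0, "z": 0, "rx": 0, "ry": 0, "rz": 0, "fingers": 1}, {"x": 1.6, "y": 0, "z": 2, "rx": 0, "ry": 0, "rz": 0, "fingers": 1}, {"x": 1.6, "y": 0, "z": 4, "rx": 0, "ry": 0, "rz": 0, "fingers": 1}, {"x": 1.6, "y": 0, "z": 4, "rx": 0, "ry": 0, "rz": 0, "fingers": 1}]}}

```text
time_s: 16.15
tool_pos: [0.6129, 0.0407, 0.0722]
tool_rot: [-180.0, -0.3, 14.3]
force: [1.1, -0.2, 8.7]
grip_width: 0.0116
grasp_force: 25.7
```

Request:
{"fn": "drive_tool", "kwargs": {"moves": [{"x": 0.4, "y": 0, "z": 2, "rx": 0, "ry": 0, "rz": 0, "fingers": 1}, {"x": 0.4, "y": 0, "z": 4, "rx": 0, "ry": 0, "rz": 0, "fingers": 1}, {"x": 0.4, "y": 0, "z": 6, "rx": 0, "ry": 0, "rz": 0, "fingers": 1}, {"x": 0.4, "y": 0, "z": 8, "rx": 0, "ry": 0, "rz": 0, "fingers": 1}, {"x": 0.4, "y": 0, "z": 8, "rx": 0, "ry": 0, "rz": 0, "fingers": 1}]}}

```text
time_s: 16.77
tool_pos: [0.6131, 0.0405, 0.0676]
tool_rot: [-179.9, -0.2, 14.3]
force: [-9.4, -0.1, 29.8]
grip_width: 0.0117
grasp_force: 27.0
```

Request:
{"fn": "drive_tool", "kwargs": {"moves": [{"x": -1, "y": 0, "z": -2, "rx": 0, "ry": 0, "rz": 0, "fingers": 1}, {"x": -1.5, "y": 0, "z": -2, "rx": 0, "ry": 0, "rz": 0, "fingers": 1}, {"x": -1.5, "y": 0, "z": 0, "rx": 0, "ry": 0, "rz": 0, "fingers": 1}, {"x": -1.5, "y": 0, "z": 1, "rx": 0, "ry": 0, "rz": 0, "fingers": 1}, {"x": -1.5, "y": 0, "z": 1, "rx": 0, "ry": 0, "rz": 0, "fingers": 1}]}}

```text
time_s: 17.4
tool_pos: [0.6131, 0.0404, 0.0676]
tool_rot: [-179.9, -0.4, 14.3]
force: [-8.0, 0.1, 31.7]
grip_width: 0.0121
grasp_force: 27.3
```

Progress stalled at TCP z 67.6 mm with about 30 N up and −8 N in x. I'll release, rise and look.

Request:
{"fn": "drive_tool", "kwargs": {"moves": [{"x": 0, "y": 0, "z": -3, "rx": 0, "ry": 0, "rz": 0, "fingers": 1}, {"x": 0, "y": 0, "z": -3, "rx": 0, "ry": 0, "rz": 0, "fingers": -1}, {"x": 0, "y": 0, "z": -3, "rx": 0, "ry": 0, "rz": 0, "fingers": -1}, {"x": 0, "y": 0, "z": -3, "rx": 0, "ry": 0, "rz": 0, "fingers": -1}, {"x": 0, "y": 0, "z": -40, "rx": 0, "ry": 0, "rz": 0, "fingers": -1}, {"x": -40, "y": 0, "z": -80, "rx": 0, "ry": 0, "rz": 0, "fingers": -1}, {"x": -60, "y": 60, "z": -80, "rx": 0, "ry": 0, "rz": 0, "fingers": -1}, {"x": -80, "y": 120, "z": -80, "rx": 0, "ry": 0, "rz": 0, "fingers": -1}, {"x": -80, "y": 180, "z": -80, "rx": 0, "ry": 0, "rz": 0, "fingers": -1}, {"x": -80, "y": 200, "z": -80, "rx": 0, "ry": 0, "rz": 0, "fingers": -1}, {"x": -80, "y": 200, "z": -80, "rx": 0, "ry": 0, "rz": 0, "fingers": -1}]}}

```text
time_s: 18.77
tool_pos: [0.5808, -0.1758, 0.1407]
tool_rot: [180.0, 0.1, 14.0]
force: [-0.3, 0.1, 0.3]
grip_width: 0.0862
grasp_force: 0.0
```

```bash
python3 snap.py p5 210 130 270 200 185 165 245 225; python3 - <<'E'
from m2 import *
V={n:(n,g(f'pics/raw_p5_{n}.png')) for n in('top','side')}
G={n:(n,green(f'pics/raw_p5_{n}.png')) for n in('top','side')}
for n in G:show('rib '+n,*run([G[n]],rib,[.609,.040,.036,.248],[0,1,3],True))
show('rib both',*run(G.values(),rib,[.609,.040,.038,.248],[0,1,2,3],True))
E
```

```text
rib top [610.8  40.9  36. ] 15.46 -60.6
rib side [612.5  29.4  36. ] 31.98 -50.8
rib both [610.6  41.   42.1] 18.41 -99.7
```

View pics/p5.png

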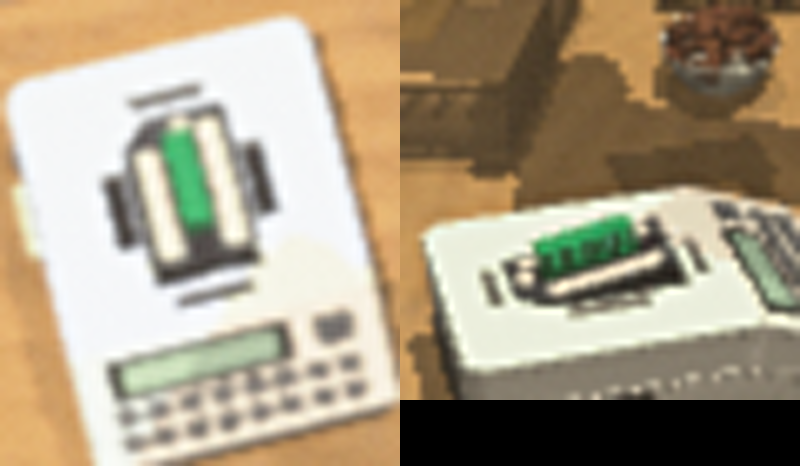

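In the side view the cassette is in the bay but tilted, with the front (−x, right) end about 8 mm proud and the rear end down. I'll shut the fingers and press on the −x part of the rib.

Request:
{"fn": "drive_tool", "kwargs": {"force": 20, "moves": [{"x": 15, "y": -50, "z": 0, "rx": 0, "ry": 0, "rz": 0, "fingers": 1}, {"x": 32, "y": -100, "z": 0, "rx": 0, "ry": 0, "rz": 0, "fingers": 1}, {"x": 48, "y": -150, "z": 0, "rx": 0, "ry": 0, "rz": 0, "fingers": 1}, {"x": 67.6, "y": -202.5, "z": 0, "rx": 0, "ry": 0, "rz": 0, "fingers": 1}, {"x": 67.6, "y": -202.5, "z": 20, "rx": 0, "ry": 0, "rz": 0, "fingers": 1}, {"x": 67.6, "y": -202.5, "z": 40, "rx": 0, "ry": 0, "rz": 0, "fingers": 1}, {"x": 67.6, "y": -202.5, "z": 45, "rx": 0, "ry": 0, "rz": 0, "fingers": 1}, {"x": 67.6, "y": -202.5, "z": 45, "rx": 0, "ry": 0, "rz": 0, "fingers": 1}, {"x": 67.6, "y": -202.5, "z": 45, "rx": 0, "ry": 0, "rz": 0, "fingers": 1}]}}

```text
time_s: 20.1
tool_pos: [0.5976, 0.0385, 0.0968]
tool_rot: [180.0, -0.1, 14.2]
force: [-0.3, 0.6, 0.3]
grip_width: 0.0057
grasp_force: 0.0
```

Request:
{"fn": "drive_tool", "kwargs": {"moves": [{"x": 0, "y": 1, "z": 5, "rx": 0, "ry": 0, "rz": 0, "fingers": 1}, {"x": 0, "y": 1, "z": 9, "rx": 0, "ry": 0, "rz": 0, "fingers": 1}, {"x": 0, "y": 1, "z": 11, "rx": 0, "ry": 0, "rz": 0, "fingers": 1}, {"x": 0, "y": 1, "z": 13, "rx": 0, "ry": 0, "rz": 0, "fingers": 1}, {"x": 0, "y": 1, "z": 15, "rx": 0, "ry": 0, "rz": 0, "fingers": 1}, {"x": 0, "y": 1, "z": 15, "rx": 0, "ry": 0, "rz": 0, "fingers": 1}]}}

```text
time_s: 20.85
tool_pos: [0.5972, 0.0384, 0.0833]
tool_rot: [-179.9, 0.0, 14.3]
force: [-6.9, -0.4, 14.0]
grip_width: 0.0004
grasp_force: 7.1
```

Request:
{"fn": "drive_tool", "kwargs": {"moves": [{"x": 0, "y": 0, "z": 2, "rx": 0, "ry": 0, "rz": 0, "fingers": 1}, {"x": 0, "y": 0, "z": 4, "rx": 0, "ry": 0, "rz": 0, "fingers": 1}, {"x": 0, "y": 0, "z": 6, "rx": 0, "ry": 0, "rz": 0, "fingers": 1}, {"x": 0, "y": 0, "z": 6, "rx": 0, "ry": 0, "rz": 0, "fingers": 1}]}}

```text
time_s: 21.35
tool_pos: [0.595, 0.0373, 0.0764]
tool_rot: [-179.9, 0.3, 14.2]
force: [-10.0, -1.5, 15.7]
grip_width: 0.0005
grasp_force: 7.3
```

Moving freely and nearly home. I'll press once more here, then over the middle.

Request:
{"fn": "drive_tool", "kwargs": {"moves": [{"x": 1, "y": 0, "z": 2, "rx": 0, "ry": 0, "rz": 0, "fingers": 1}, {"x": 1, "y": 0, "z": 2.5, "rx": 0, "ry": 0, "rz": 0, "fingers": 1}, {"x": 1, "y": 0, "z": 2.5, "rx": 0, "ry": 0, "rz": 0, "fingers": 1}]}}

```text
time_s: 21.72
tool_pos: [0.5952, 0.0374, 0.0763]
tool_rot: [-179.8, 0.4, 14.2]
force: [-17.8, -1.9, 31.0]
grip_width: 0.0004
grasp_force: 15.6
```

Request:
{"fn": "drive_tool", "kwargs": {"moves": [{"x": 1, "y": 0, "z": -10, "rx": 0, "ry": 0, "rz": 0, "fingers": 1}, {"x": 22, "y": 0, "z": -10, "rx": 0, "ry": 0, "rz": 0, "fingers": 1}, {"x": 22, "y": 0, "z": -10, "rx": 0, "ry": 0, "rz": 0, "fingers": 1}, {"x": 22, "y": 0, "z": -4, "rx": 0, "ry": 0, "rz": 0, "fingers": 1}, {"x": 22, "y": 0, "z": -1, "rx": 0, "ry": 0, "rz": 0, "fingers": 1}, {"x": 22, "y": 0, "z": 1, "rx": 0, "ry": 0, "rz": 0, "fingers": 1}, {"x": 22, "y": 0, "z": 1, "rx": 0, "ry": 0, "rz": 0, "fingers": 1}]}}

```text
time_s: 22.6
tool_pos: [0.6195, 0.0439, 0.0763]
tool_rot: [-179.9, -0.0, 14.2]
force: [-10.8, -0.8, 29.2]
grip_width: 0.0003
grasp_force: 14.5
```

Both ends stop firm at the same height (tips at 68.3 mm; home is 68). Retreating to verify.

Request:
{"fn": "drive_tool", "kwargs": {"moves": [{"x": 0, "y": 0, "z": -10, "rx": 0, "ry": 0, "rz": 0, "fingers": 1}, {"x": 0, "y": 0, "z": -50, "rx": 0, "ry": 0, "rz": 0, "fingers": 1}, {"x": -30, "y": 50, "z": -80, "rx": 0, "ry": 0, "rz": 0, "fingers": 1}, {"x": -60, "y": 110, "z": -100, "rx": 0, "ry": 0, "rz": 0, "fingers": 1}, {"x": -80, "y": 170, "z": -100, "rx": 0, "ry": 0, "rz": 0, "fingers": 1}, {"x": -80, "y": 200, "z": -100, "rx": 0, "ry": 0, "rz": 0, "fingers": 1}, {"x": -80, "y": 200, "z": -100, "rx": 0, "ry": 0, "rz": 0, "fingers": 1}, {"x": -80, "y": 200, "z": -100, "rx": 0, "ry": 0, "rz": 0, "fingers": 1}]}}

```text
time_s: 23.6
tool_pos: [0.5908, -0.1685, 0.1707]
tool_rot: [-179.9, 0.1, 14.3]
force: [-0.4, 0.8, -0.0]
grip_width: 0.0
grasp_force: 0.0
```

```bash
python3 snap.py p6 210 130 270 200 185 165 245 225; python3 - <<'E'
from m2 import *
G={n:(n,green(f'pics/raw_p6_{n}.png')) for n in('top','side')}
for n in G:show('rib '+n,*run([G[n]],rib,[.609,.040,.036,.248],[0,1,3],True))
show('rib both',*run(G.values(),rib,[.609,.040,.036,.248],[0,1,2,3],True))
E
```

```text
rib top [607.5  39.9  36. ] 15.56 -59.8
rib side [609.6  38.   36. ] 15.03 -50.9
rib both [608.7  40.2  37. ] 15.11 -107.5
```

View pics/p6.png

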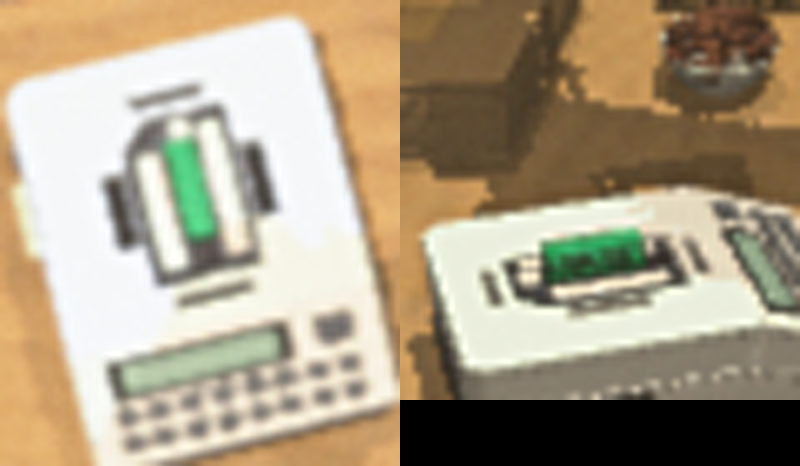

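The cassette is now level and flush, with cut corner to cut corner. Its measured pose matches the bay in both cameras to within about 0.5 mm, so I'm handing in.

```bash
python3 -c "
from cell import workorder;print(workorder.sign_off())"
```

```text
the job is handed in; nothing more can be done
None
```

The job is handed in: the cover stands upright on the free counter at the right front, the cassette sits flush in the bay cut corner to cut corner, and I never touched the bowl or the bell; sign-off returned no verdict.

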